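# Clamp a sample tin in the labelling jig

### The job

Get the green sample tin ready for labelling: slide the blue stop of the jig along its rail until its steel plate pushes the tin fully home into the V-shaped backstop, then turn the red clamp knob clockwise until it is tight, so that the stop is locked snug against the tin. Let go, with the tin standing upright in the jig, and leave the other things on the bench as they are.

Things in the scene. Friction and masses are not known exactly. Their poses are not given: they have to be found in the camera images.
- jig: Grey base plate, 130 x 400 x 12 mm, fixed to the bench; origin under its middle. Its own y axis (400 mm long) points along the rail from the sliding stop to the backstop, roughly to the robot's left; its x axis points away from the robot, z up. An aluminium rail, 24 mm wide, lies along it at x = -40 mm, top at z = 28 mm.
- carriage (a joint): How far (m) the blue sliding stop is along the rail, 0 (end at the robot's right) to 0.19; grows along the jig's +y, toward the tin and backstop. With the clamp loose it slides against about 2.5 N of friction; it has to move some 6 to 18 cm. When the knob is tight a pad grips the rail and it no longer slides (it holds about 40 N or more).
- stop_face (a point): Centre of the steel stop plate's face (100 wide, 62 high) that meets the tin, 45 mm above the bench; moves with the stop; axes parallel to the jig's, the face looks along +y. The knob grip is 75 mm behind it in -y and 96 mm nearer the robot (-x).
- clamp_knob (a joint): Angle (rad) of the red clamp knob: starts between 0 and 0.2 (loose), grows as it is turned clockwise (seen looking down on it along its axis), begins to grip at about 0.7, and meets its end stop, fully tight, at 1.25. It stays where it is left; turning takes about 0.2 to 0.3 N m.
- knob_grip (a point): Centre of the knob's red bar grip: 66 mm long, 16 thick, 22 deep along the axis, 103 mm above the bench. Site z: the knob's axis, pointing out, leaning 28 degrees from vertical toward the robot (jig's -x); x along the bar; y across its 16 mm. At angle 0 the bar is square to the rail. Its underside is 23 mm off the sloping blue face. Hold the bar to push the stop, too.
- green_tin: Green sample tin with a pale lid, 85 mm high, body 64 mm across, lid 67 mm, about 0.15 kg, loose, standing on the jig plate (12 mm above the bench); origin at the centre of its underside. It starts 3 to 15 mm short of its home in the backstop.
- backstop: Blue V-shaped end block, 74 x 60 mm and 60 mm high, fixed to the plate; its V opens toward the sliding stop (jig's -y).
- v_seat (a point): Where the centre of the tin's underside is when the tin is fully home in the V. With the tin home and touched by the plate, stop_face is 32 mm from here in the jig's -y.
- silver_tin: Bystander: short pale tin, 63 mm across, 62 mm high, in front of the jig at the left; origin at its underside.
- glass: Bystander: clear drinking glass, 80 mm across, 90 mm high, behind the jig; origin at its underside.
- tape_roll: Bystander: roll of masking tape lying flat, 89 mm across, 25 mm high, at the right; origin at its underside.
- marker: Bystander: black marker pen lying along the front edge of the bench, 138 mm long; origin at its underside.
Not all that is in view belongs to the job. What is shaped like the green_tin but purple is not meant.

How it is judged:
By the outcome, as a careful person would: the job done as asked, in the order asked, and still so for the second after the job is handed in, with the robot touching nothing.
It also fails if it takes over 43 s, if anything falls off the work surface, if the arm or the gripper's body presses on something with over 40 N, if the wrist force passes 120 N, or if a joint passes its speed limit or range.

### The arm

A 7-joint arm with a two-finger parallel gripper is mounted at the origin on a cart in front of the work surface, level with it; the furniture and walls round the work are solid. World frame = base frame: x ahead of the robot, y to its left, z up, the work surface at z = 0. Lengths are in mm, angles in rad, forces in N, time in s.
With the tool pointing down it reaches from about 400 to 850 mm from the base axis. Payload 6.9 kg.
Tool frame: the origin (TCP) lies between the finger pads; the fingertips stand 11 mm ahead of it and the grasp point (between the pads) lies 8 mm behind it; z points along the fingers, y is the line along which they close (so a half turn about z gives the same grasp; the last joint's range is limited). The gripper opens to 85 mm and grips with 20 to 120 N. Pads are 22 mm wide; open, the fingers measure 114 mm over their backs; the gripper's body (76 mm by 85 mm) begins 54 mm behind the grasp point. The pads swing forward as they close: fully open they stand 13 mm farther back than shut.
Start: joints at [1.296, 0.507, -0.238, 1.5, 0.126, 1.149, -0.155], TCP at [231.68, -580.462, 242.275] pointing down, gripper open.
Joint ranges: [-3.08, 3.08], [-0.24, 2.05], [-1.43, 1.35], [0, 2.5], [-1.52, 4.66], [0.17, 1.96], [-2.89, 2.89]. Speed limits (rad/s): [2.39, 2.39, 3.14, 3.14, 3.14, 3.14, 3.14].

### API

Orientations are given as a unit quaternion [x, y, z, w].
In Python, from bench import robot gives the robot as it stands. The module is installed in compiled form; this text tells all that it offers.
- The arm moves only by the tool apply_moves, never from a script. Its argument "steps" is text: rows parted by semicolons, each of 5 numbers parted by spaces: the closure, from 0 (fully open) to 1 (shut), then the shift along the world's x, y, z in m, then the turn about the world's z in rad. A call has 1 to 10 rows; each row is the pose to reach, as a shift and turn from the pose commanded when the call began; what a row does not reach only later rows make up. A row lasts 1/10 s, in which the tool goes at most 50 mm and 8.59 degrees, less where a joint would pass 70% of its speed; a pose out of reach is approached as far as the arm can. A call with a gripper value outside its range is refused whole. The fingers move at their own pace and stop on an object; the grip force is fixed at half the most. Time passes only in rows, so rows that repeat a pose let the fingers close. It gives the time, the measured TCP pose, the force, the opening and the grip force at its end, in the units of the state.
- robot.read_state(): the state, without advancing time (a new reading comes with each control period).
- robot.capture(name): name is "scene" or "side" or "wrist"; returns a dict with "color" (400x640x3 uint8, red, green, blue), "range_z" (400x640 float32, mm along the optical axis (not along the pixel's ray), 0 where there is no reading), "mtx" (3x3 intrinsics, pixels), "rvec" (rotation vector, rad) and "tvec" (3), from world to camera coordinates, as OpenCV has them. Camera axes: x right, y down, z forward; pixel columns grow to the right and rows downward; lengths in mm; the calibration is good to about 2 mm. The wrist camera is an equidistant fisheye: a pixel r from the principal point sees the ray r / f radians off the axis. A picture is of the moment at which its call begins.
- robot.finish_job(): hands the job in; it is judged then, once.
The state is a dict: "time_s": time; "joint_pos": joint angles; "qvel": joint speeds; "effort": joint torques, N m; "ee_pos": TCP position; "tcp_rot": TCP orientation; "wrist_force": force on the tool from outside, world axes, zero at the start; "wrist_torque": the same for the moment, N m; "gripper_width": finger opening in mm; "grip_force": force on a finger pad.
Only numpy, scipy, OpenCV 4.12 (cv2) and the standard library are available. Lean on these libraries where they do the work, as an engineer would, in place of code of your own. Each camera call takes 0.05 s, during which the arm holds its last target. There are 200 camera calls.

## Working session

There is one attempt and no reset: what is moved stays moved. The work goes in short steps, Python scripts to look and compute and a tool call to move; the robot and the scene stay as the last step left them, time stands still between calls to the robot, and variables do not carry over. Pictures are saved under pics/ and viewed, at most 10 in all, crops included, and the job is handed in when it is done.

Besides the shell and the picture viewer there is one more tool, called after ">>>" as a command line: name --argument value ..., lists and objects as JSON in quotes. apply_moves: Moves the arm, as the interface text tells. Its arguments: {"type":"object","properties":{"steps":{"type":"string"}},"required":["steps"]}

```bash
mkdir -p pics
cat > h.py <<'E'
import numpy as np, cv2
from bench import robot
def pts(c):
    R,_=cv2.Rodrigues(np.array(c["rvec"],float)); t=np.array(c["tvec"],float).ravel(); K=np.array(c["mtx"])
    z=c["range_z"]; v,u=np.mgrid[:z.shape[0],:z.shape[1]]
    P=np.stack([(u-K[0,2])/K[0,0]*z,(v-K[1,2])/K[1,1]*z,z],-1)
    W=(P-t)@R
    W[z==0]=np.nan
    return W
E
python3 - <<'E'
from h import *
s=robot.read_state(); print(s["time_s"],s["ee_pos"],s["tcp_rot"],s["gripper_width"])
a=robot.capture("scene");b=robot.capture("side")
for n,c in(("scene",a),("side",b)):
    cv2.imwrite(f"pics/{n}0.png",c["color"][...,::-1])
    np.savez(f"{n}0.npz",**c)
E
```

```text
0.0 [ 231.43896375 -580.04959409  241.43871545] [ 9.82018383e-01  1.88783197e-01 -2.06238367e-04 -8.69947443e-04] 85.57969405411482
```

View pics/scene0.png

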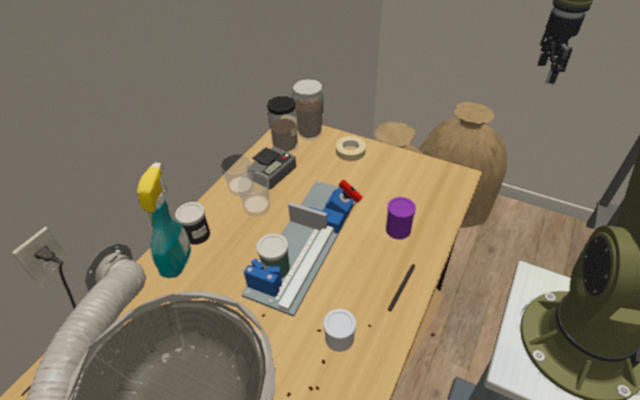

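View pics/side0.png

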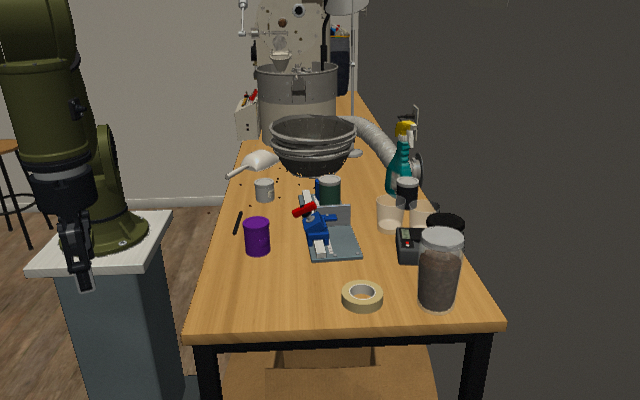

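The scene view shows the jig diagonal (rail from about (335,230) to (285,300)), the red knob at (350,190), the green tin at (273,255) and the purple decoy at (400,218). The side view shows the knob at (304,209).

Run:
```python
from h import *
np.set_printoptions(precision=1,suppress=True)
for n in("scene","side"):
    c=dict(np.load(n+"0.npz")); W=pts(c); hsv=cv2.cvtColor(c["color"],cv2.COLOR_RGB2HSV)
    x,y,z=W[...,0],W[...,1],W[...,2]; H,S,V=[hsv[...,i].astype(int) for i in range(3)]
    reg=(x>250)&(x<900)&(y>-450)&(y<450)&(z>5)&(z<200)
    def rep(name,m):
        k,l,st,ce=cv2.connectedComponentsWithStats(m.astype(np.uint8))
        for i in range(1,k):
            if st[i,4]>25:
                p=W[l==i]; print(n,name,st[i,4],"px",ce[i],"med",np.median(p,0),"lo",np.percentile(p,3,0),"hi",np.percentile(p,97,0))
    red=reg&((H<6)|(H>174))&(S>180)&(V>80); rep("red",red)
    rep("blue",reg&(H>100)&(H<122)&(S>150))
    rep("purple",reg&(H>128)&(H<150)&(S>120))
    rep("green",reg&(H>60)&(H<100)&(S>60)&(z>20))
    for nm,m in(("rail",reg&(abs(z-28)<3)&(S<60)),("red",red),("plate",reg&(abs(z-12)<3)&(S<90))):
        k,l,st,ce=cv2.connectedComponentsWithStats(m.astype(np.uint8)); i=1+np.argmax(st[1:,4]); p=W[l==i]
        r=cv2.minAreaRect(p[:,:2].astype(np.float32)); d=cv2.fitLine(p.astype(np.float32),cv2.DIST_HUBER,0,.01,.01).ravel(); print(n,nm,len(p),r,"dir",d, "yaw",np.degrees(np.arctan2(d[1],d[0])))
    m=reg&(abs(z-97)<5)&(x>450)&(x<750); rep("lid",m)
```

```text
scene red 182 px [350.1 190.9] med [554.9 -88.7 109.5] lo [530.5 -97.8  94.7] hi [580.  -82.7 126. ]
scene blue 621 px [336.8 210. ] med [575.9 -63.2  56.3] lo [ 556.  -103.8   28.1] hi [604.9 -26.5  84.9]
scene blue 776 px [263.8 278.2] med [625.7 192.3  66.9] lo [599.5 160.6  25.3] hi [662.4 198.4  75.8]
scene purple 898 px [399.8 217.2] med [429.8 -96.5  81. ] lo [ 405.4 -139.5   12.9] hi [458.4 -84.7  88.9]
scene green 1778 px [166.6 242.1] med [850.2 222.4  98.7] lo [832.7 178.9  25.2] hi [869.  257.9 176.7]
scene green 174 px [279.6 264.6] med [612.1 138.5  65.7] lo [608.8 121.   24.8] hi [641.5 158.3  80.4]
scene rail 747 ((585.030517578125, 91.77587890625), (46.47810363769531, 241.87203979492188), 5.62682580947876) dir [ -0.1   1.    0.  575.9 102.9  29.3] yaw 94.36778
scene red 182 ((554.8524169921875, -90.95667266845703), (16.19083595275879, 55.049293518066406), 81.2967529296875) dir [  0.9  -0.1   0.5 555.5 -88.7 111.7] yaw -8.498646
scene plate 860 ((639.2096557617188, 86.18265533447266), (86.37493896484375, 208.35568237304688), 4.01959753036499) dir [ -0.3   0.9   0.  62
[... 1298 characters left out ...]
0.   592.6 -157.3   28.1] yaw 91.51959
side red 181 ((575.4688110351562, -9.374137878417969), (201.4001007080078, 62.06493377685547), 79.04712677001953) dir [   0.9   -0.1    0.4  556.1 -103.3  107.1] yaw -8.721276
side plate 1058 ((628.9774169921875, -101.73019409179688), (128.8528289794922, 175.5607452392578), 3.7961721420288086) dir [   0.2    1.     0.   650.1 -110.2   12.4] yaw 79.337494
side lid 215 px [317.2 155. ] med [616.4 332.5  97.5] lo [476.  312.4  92.4] hi [740.5 416.6 101.6]
side lid 180 px [329.3 179.4] med [639.1 118.9  96.5] lo [610.8  91.9  92.7] hi [668.6 151.8  98.9]
side lid 72 px [301.3 212.9] med [ 551.3 -103.    96.8] lo [ 527.2 -111.4   92.8] hi [572.9 -98.2 101.5]
```

>>> apply_moves --steps "0 0.03 0.04 0 0; 0 0.055 0.08 0 -0.05; 0 0.08 0.12 0 -0.1; 0 0.107 0.16 0 -0.15; 0 0.134 0.2 0 -0.2; 0 0.16 0.24 0 -0.25; 0 0.187 0.28 0 -0.3; 0 0.214 0.32 0 -0.35; 0 0.24 0.36 0 -0.4; 0 0.267 0.4 0 -0.45"

```text
time_s: 1.1
ee_pos: [499.2, -178.7, 242.1]
tcp_rot: [0.999, -0.036, -0.0, 0.0]
wrist_force: [0.2, -0.9, 0.6]
gripper_width: 85.4
grip_force: 0.0
```

>>> apply_moves --steps "0 0.028 0.041 -0.02 -0.04; 0 0.057 0.082 -0.04 -0.08; 0 0.057 0.082 -0.04 -0.08; 0 0.057 0.082 -0.04 -0.08; 0 0.057 0.082 -0.04 -0.08"

```text
time_s: 1.6
ee_pos: [555.0, -99.9, 202.2]
tcp_rot: [0.997, -0.075, -0.0, 0.0]
wrist_force: [-0.4, -0.0, 0.3]
gripper_width: 85.1
grip_force: 0.0
```

Run:
```python
from h import *
np.set_printoptions(precision=2,suppress=True)
s=robot.read_state(); print(s["time_s"],s["ee_pos"],s["tcp_rot"],s["joint_pos"])
for n in("wrist","side"):
    c=robot.capture(n); cv2.imwrite(f"pics/{n}1.png",c["color"][...,::-1])
    if n=="wrist":
        W=c; K=np.array(c["mtx"]);R,_=cv2.Rodrigues(np.array(c["rvec"],float)); t=np.array(c["tvec"],float).ravel()
        hsv=cv2.cvtColor(c["color"],cv2.COLOR_RGB2HSV); m=((hsv[...,0]<6)|(hsv[...,0]>174))&(hsv[...,1]>170)&(hsv[...,2]>70)
        k,l,st,ce=cv2.connectedComponentsWithStats(m.astype(np.uint8)); i=1+np.argmax(st[1:,4]); v,u=np.nonzero(l==i)
        d=np.stack([(u-K[0,2])/K[0,0],(v-K[1,2])/K[1,1]],1); r=np.linalg.norm(d,axis=1,keepdims=True)
        ray=np.hstack([d/r*np.sin(r),np.cos(r)]); z=c["range_z"][v,u][:,None]
        P=(ray/ray[:,2:]*z-t)@R; P=P[z[:,0]>0]
        q=cv2.fitLine(P.astype(np.float32),cv2.DIST_HUBER,0,.01,.01).ravel()
        print(st[i],ce[i],np.median(P,0),P.min(0),P.max(0),q,np.degrees(np.arctan2(q[1],q[0])))
```

```text
1.6 [555.05 -99.88 202.24] [ 1.   -0.08 -0.    0.  ] [ 0.3   0.45 -0.24  1.72  0.13  0.98 -1.72]
[312 227   6   4  10] [314.6 228.6] [530.6  -91.63 100.73] [528.81 -93.8   99.49] [532.59 -89.24 102.83] [ -0.57   0.68  -0.45 530.46 -91.57 100.77] 130.0166
```

View pics/wrist1.png

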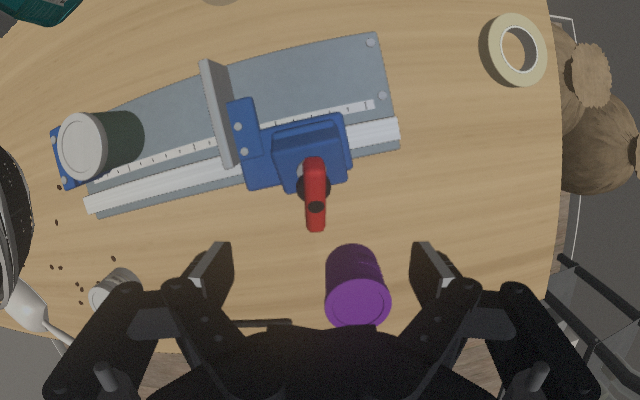

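The wrist view shows the red bar at (315,195), in line with the gripper, with the stop plate at (217,110) and the tin at (100,140). Joint 7 has too little range left for clockwise turning, so I'll give the tool a half turn first.

>>> apply_moves --steps "0 0 0 0 0.15; 0 0 0 0 0.3; 0 0 0 0 0.45; 0 0 0 0 0.6; 0 0 0 0 0.75; 0 0 0 0 0.9; 0 0 0 0 1.05; 0 0 0 0 1.2; 0 0 0 0 1.35; 0 0 0 0 1.5"

```text
time_s: 2.7
ee_pos: [555.2, -100.6, 202.9]
tcp_rot: [0.78, 0.626, -0.0, 0.001]
wrist_force: [-0.0, 0.4, -0.5]
gripper_width: 85.4
grip_force: 0.0
```

>>> apply_moves --steps "0 0 0 0 0.15; 0 0 0 0 0.3; 0 0 0 0 0.45; 0 0 0 0 0.6; 0 0 0 0 0.75; 0 0 0 0 0.9; 0 0 0 0 1.05; 0 0 0 0 1.2; 0 0 0 0 1.35; 0 0 0 0 1.5"

```text
time_s: 3.7
ee_pos: [555.2, -100.7, 202.8]
tcp_rot: [0.144, 0.99, -0.001, 0.0]
wrist_force: [0.7, 0.5, -0.6]
gripper_width: 85.4
grip_force: 0.0
```

>>> apply_moves --steps "0.3 0 0 0 0.14; 0.3 0 0 0 0.14; 0.3 0 0 0 0.14; 0.3 0 0 0 0.14"

```text
time_s: 4.1
ee_pos: [555.5, -99.2, 202.5]
tcp_rot: [0.078, 0.997, -0.0, 0.0]
wrist_force: [0.3, -0.1, 0.7]
gripper_width: 59.3
grip_force: 0.0
```

```bash
cat >> h.py <<'E'
def wpts(c,lo=(0,),):
    K=np.array(c["mtx"]);R,_=cv2.Rodrigues(np.array(c["rvec"],float)); t=np.array(c["tvec"],float).ravel()
    z=c["range_z"]; v,u=np.mgrid[:z.shape[0],:z.shape[1]]
    d=np.stack([(u-K[0,2])/K[0,0],(v-K[1,2])/K[1,1]],-1); r=np.linalg.norm(d,axis=-1,keepdims=True)+1e-9
    ray=np.concatenate([d/r*np.sin(r),np.cos(r)],-1)
    P=(ray/ray[...,2:]*z[...,None]-t)@R; P[z==0]=np.nan
    return P
def big(m):
    k,l,st,ce=cv2.connectedComponentsWithStats(m.astype(np.uint8)); return l==1+np.argmax(st[1:,4])
def redm(c):
    h=cv2.cvtColor(c["color"],cv2.COLOR_RGB2HSV); return big(((h[...,0]<8)|(h[...,0]>172))&(h[...,1]>130)&(h[...,2]>40)&(c["range_z"]>0))
E
python3 - <<'E'
from h import *
np.set_printoptions(precision=2,suppress=True)
s=robot.read_state(); print(s["time_s"],s["ee_pos"],s["tcp_rot"],s["joint_pos"],s["gripper_width"])
c=robot.capture("wrist"); cv2.imwrite("pics/wrist2.png",c["color"][...,::-1])
P=wpts(c)[redm(c)]; q=cv2.fitLine(P.astype(np.float32),cv2.DIST_HUBER,0,.01,.01).ravel()
print(len(P),np.median(P,0),P.min(0),P.max(0),q,np.degrees(np.arctan2(q[1],q[0])))
E
```

```text
4.1 [555.5  -99.2  202.49] [ 0.08  1.   -0.    0.  ] [ 0.78  0.64 -1.09  1.72  0.61  1.17  0.93] 59.3165009104607
1392 [558.81 -95.92 114.44] [ 526.09 -106.83   90.94] [586.73 -84.82 127.01] [  0.88  -0.14   0.45 554.83 -95.7  112.85] -8.892322
```

>>> apply_moves --steps "0.3 0.003 0.003 -0.04 0; 0.3 0.003 0.003 -0.08 0; 0.3 0.003 0.003 -0.1 0; 0.3 0.003 0.003 -0.1 0; 0.6 0.003 0.003 -0.1 0; 0.9 0.003 0.003 -0.1 0; 0.9 0.003 0.003 -0.1 0; 0.9 0.003 0.003 -0.1 0; 0.9 0.003 0.003 -0.1 0; 0.9 0.003 0.003 -0.1 0"

```text
time_s: 5.15
ee_pos: [559.9, -95.0, 104.4]
tcp_rot: [0.076, 0.997, 0.0, 0.002]
wrist_force: [0.3, 0.5, 5.4]
gripper_width: 24.2
grip_force: 58.6
```

Run:
```python
from h import *
c=robot.capture("wrist"); a=c["color"][80:330,150:490,::-1]
b=robot.capture("side"); e=b["color"][160:270,230:400,::-1]
e=cv2.resize(e,None,fx=2.27,fy=2.27)[:250]
cv2.imwrite("pics/w3.png",np.hstack([a,e]))
s=robot.read_state();print(s["gripper_width"],s["wrist_torque"])
```

```text
24.101645522630374 [ 0.19129492  0.07735609 -0.03616697]
```

View pics/w3.png

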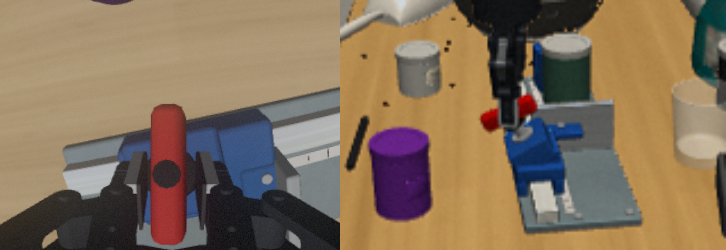

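The pads are closed on the knob's dark hub (about 24 mm), with the red bar between them with slack. That works for pushing; I'll raise about 8 mm to hold the bar before turning.

>>> apply_moves --steps "0.9 -0.001 0.01 0 0; 0.9 -0.0015 0.02 0 0; 0.9 -0.002 0.03 0 0; 0.9 -0.003 0.04 0 0; 0.9 -0.004 0.05 0 0; 0.9 -0.0045 0.06 0 0; 0.9 -0.005 0.07 0 0; 0.9 -0.006 0.08 0 0; 0.9 -0.007 0.09 0 0; 0.9 -0.007 0.09 0 0"

```text
time_s: 6.25
ee_pos: [553.7, -3.5, 104.3]
tcp_rot: [0.075, 0.997, 0.001, 0.003]
wrist_force: [3.4, 3.5, 7.2]
gripper_width: 23.8
grip_force: 60.2
```

Run:
```python
from h import *
np.set_printoptions(precision=1,suppress=True)
c=robot.capture("scene"); cv2.imwrite("pics/s4.png",cv2.resize(c["color"][150:330,210:400,::-1],None,fx=3,fy=3))
W=pts(c); x,y,z=W[...,0],W[...,1],W[...,2]
m=big((abs(z-97)<5)&(x>600)&(x<680)&(y>85)&(y<180)); p=W[m]; print("lid",np.median(p,0),p.min(0),p.max(0))
print(robot.read_state()["ee_pos"])
```

```text
lid [639.5 128.5  98.4] [606.4  93.8  92.3] [674.6 161.3 101.9]
[553.7  -3.7 104.3]
```

View pics/s4.png

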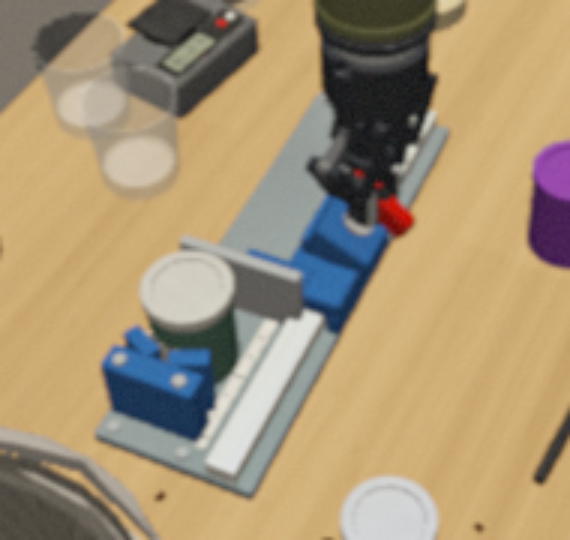

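The stop has followed the gripper. The plate is at about (240,270) in this crop, just short of the tin, and the tin hasn't moved. Now I'll go slowly to contact.

>>> apply_moves --steps "0.9 -0.0004 0.005 0 0; 0.9 -0.0008 0.01 0 0; 0.9 -0.001 0.014 0 0; 0.9 -0.0013 0.017 0 0; 0.9 -0.0015 0.02 0 0; 0.9 -0.0017 0.022 0 0; 0.9 -0.0018 0.024 0 0"

```text
time_s: 7.0
ee_pos: [552.3, 17.3, 104.3]
tcp_rot: [0.077, 0.997, -0.001, 0.003]
wrist_force: [3.2, -3.8, 11.0]
gripper_width: 24.2
grip_force: 60.4
```

>>> apply_moves --steps "0.9 -0.0002 0.002 0 0; 0.9 -0.0003 0.004 0 0"

```text
time_s: 7.2
ee_pos: [552.1, 19.6, 104.2]
tcp_rot: [0.077, 0.997, -0.002, 0.003]
wrist_force: [3.4, -11.2, 14.6]
gripper_width: 24.1
grip_force: 60.5
```

>>> apply_moves --steps "0.9 -0.0002 0.002 0 0; 0.9 -0.0003 0.003 0 0"

```text
time_s: 7.4
ee_pos: [552.1, 19.9, 104.2]
tcp_rot: [0.078, 0.997, -0.004, 0.003]
wrist_force: [3.6, -16.3, 15.6]
gripper_width: 23.7
grip_force: 60.4
```

Run:
```python
from h import *
np.set_printoptions(precision=1,suppress=True)
c=robot.capture("scene"); cv2.imwrite("pics/s5.png",cv2.resize(c["color"][150:330,210:400,::-1],None,fx=3,fy=3))
W=pts(c); x,y,z=W[...,0],W[...,1],W[...,2]
m=big((abs(z-97)<5)&(x>600)&(x<680)&(y>85)&(y<180)); p=W[m]; print("lid",np.median(p,0),p.min(0),p.max(0))
s=robot.read_state(); print(s["ee_pos"],s["wrist_force"],s["joint_pos"])
```

```text
lid [638.8 134.9  98.6] [606.9  99.4  92.2] [673.1 166.2 101.9]
[552.   19.9 104.2] [  4.1 -14.4  14.2] [ 0.5  0.7 -1.   1.9  0.7  1.   0.6]
```

View pics/s5.png

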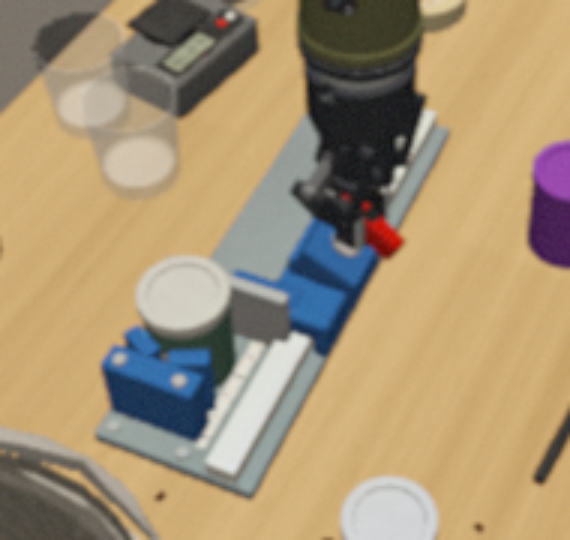

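The tin's lid moved about 6 mm and the stop is now blocked at roughly 16 N, so the tin is home: plate on the tin at (235,300), tin in the V at (185,330). Next: release the hub, raise, hold the bar and turn.

>>> apply_moves --steps "0.5 0 0 0 0; 0.5 0 0 0 0; 0.5 0 0 0.01 0; 0.5 0 0 0.01 0; 0.7 0 0 0.01 0; 0.95 0 0 0.01 0; 0.95 0 0 0.01 0; 0.95 0 0 0.01 0; 0.95 0 0 0.01 0; 0.95 0 0 0.01 0"

```text
time_s: 8.45
ee_pos: [548.4, 19.0, 112.6]
tcp_rot: [0.078, 0.997, -0.006, -0.001]
wrist_force: [-5.7, -17.8, 17.6]
gripper_width: 15.0
grip_force: 58.5
```

>>> apply_moves --steps "0.95 0.002 0 0 -0.07; 0.95 0.002 0 0 -0.14; 0.95 0.002 0 0 -0.21; 0.95 0.002 0 0 -0.28; 0.95 0.002 0 0 -0.35; 0.95 0.002 0 0 -0.35"

```text
time_s: 9.05
ee_pos: [549.3, 19.5, 112.4]
tcp_rot: [0.25, 0.968, -0.006, -0.001]
wrist_force: [-10.1, -19.3, 16.3]
gripper_width: 14.7
grip_force: 116.8
```

Run:
```python
from h import *
np.set_printoptions(precision=2,suppress=True)
s=robot.read_state(); print(s["wrist_torque"],s["joint_pos"])
c=robot.capture("wrist"); P=wpts(c)[redm(c)]; q=cv2.fitLine(P.astype(np.float32),cv2.DIST_HUBER,0,.01,.01).ravel()
print(len(P),q,np.degrees(np.arctan2(q[1],q[0])))
```

```text
[-2.56  1.34  0.77] [ 0.47  0.67 -0.9   1.86  0.66  0.94  0.33]
3686 [  0.81  -0.41   0.41 546.45  20.18 112.08] -26.737177
```

>>> apply_moves --steps "0.95 0 0 0 -0.06; 0.95 0 0 0 -0.12; 0.95 0 0 0 -0.18; 0.95 0 0 0 -0.24; 0.95 0 0 0 -0.3; 0.95 0 0 0 -0.3"

```text
time_s: 9.7
ee_pos: [546.0, 22.1, 113.4]
tcp_rot: [0.391, 0.92, -0.006, -0.002]
wrist_force: [-22.2, -11.8, 34.5]
gripper_width: 14.8
grip_force: 94.0
```

```bash
cat > b.py <<'E'
from h import *
np.set_printoptions(precision=2,suppress=True)
s=robot.read_state(); print(s["wrist_torque"],s["joint_pos"])
c=robot.capture("wrist"); P=wpts(c)[redm(c)]; q=cv2.fitLine(P.astype(np.float32),cv2.DIST_HUBER,0,.01,.01).ravel()
print(len(P),q,np.degrees(np.arctan2(q[1],q[0])))
E
python3 b.py
```

```text
[-1.85  4.64  0.56] [ 0.42  0.64 -0.82  1.87  0.59  0.91  0.08]
3627 [ -0.67   0.67  -0.33 546.8   21.19 111.99] 134.93533
```

>>> apply_moves --steps "0.6 0 0 0 -0.3; 0.6 0 0 0 0; 0.6 0 0 0 0; 0.6 0 0 0 0"

```text
time_s: 10.15
ee_pos: [551.4, 25.8, 112.1]
tcp_rot: [0.391, 0.92, 0.0, -0.0]
wrist_force: [-0.8, -0.7, 0.9]
gripper_width: 33.8
grip_force: 0.3
```

>>> apply_moves --steps "0.72 0 -0.004 0 0; 0.72 0 -0.004 0 0; 0.72 0 -0.004 0 -0.07; 0.72 0 -0.004 0 -0.14; 0.72 0 -0.004 0 -0.21; 0.72 0 -0.004 0 -0.28; 0.72 0 -0.004 0 -0.35; 0.72 0 -0.004 0 -0.42; 0.72 0 -0.004 0 -0.42"

```text
time_s: 11.05
ee_pos: [550.5, 22.9, 112.8]
tcp_rot: [0.575, 0.818, 0.0, -0.001]
wrist_force: [-6.2, 0.1, 9.4]
gripper_width: 24.4
grip_force: 37.9
```

```bash
python3 b.py
```

```text
[0.58 1.03 0.36] [ 0.36  0.61 -0.71  1.86  0.51  0.86 -0.25]
4258 [ -0.36   0.92  -0.16 548.3   22.99 111.74] 111.52294
```

>>> apply_moves --steps "0.72 0 0 0 -0.05; 0.72 0 0 0 -0.1; 0.72 0 0 0 -0.15; 0.72 0 0 0 -0.2; 0.72 0 0 0 -0.2"

```text
time_s: 11.6
ee_pos: [548.4, 21.7, 113.8]
tcp_rot: [0.653, 0.757, -0.002, -0.001]
wrist_force: [-17.4, -2.2, 26.4]
gripper_width: 23.9
grip_force: 21.2
```

```bash
python3 b.py
```

```text
[-0.56  3.22  0.3 ] [ 0.33  0.59 -0.65  1.86  0.47  0.85 -0.41]
4319 [ -0.32   0.93  -0.17 549.46  21.7  111.86] 108.92379
```

>>> apply_moves --steps "0.74 0 0 0.002 -0.06; 0.74 0 0 0.002 -0.12; 0.74 0 0 0.002 -0.18; 0.74 0 0 0.002 -0.18; 0.74 0 0 0.002 -0.18"

```text
time_s: 12.15
ee_pos: [548.6, 21.0, 114.5]
tcp_rot: [0.717, 0.697, -0.003, -0.0]
wrist_force: [-12.5, -3.5, 14.8]
gripper_width: 22.7
grip_force: 67.8
```

```bash
python3 b.py
```

```text
[-1.01  1.95  1.95] [ 0.3   0.58 -0.6   1.86  0.44  0.83 -0.55]
4041 [ -0.27   0.94  -0.19 549.66  21.67 111.91] 105.8794
```

>>> apply_moves --steps "0.5 0 0 0 0; 0.4 0 0 0 0; 0.4 0 0 0 0; 0.4 0 0 0.03 0; 0.4 0 0 0.07 0; 0.4 0 0 0.12 0; 0.4 -0.02 -0.03 0.16 0; 0.4 -0.04 -0.07 0.18 0; 0.4 -0.06 -0.11 0.18 0; 0.4 -0.06 -0.11 0.18 0"

```text
time_s: 13.2
ee_pos: [489.3, -95.7, 294.5]
tcp_rot: [0.722, 0.692, -0.002, 0.001]
wrist_force: [0.7, -0.9, -0.5]
gripper_width: 51.4
grip_force: 0.0
```

```bash
python3 b.py
python3 - <<'E'
from h import *
np.set_printoptions(precision=1,suppress=True)
c=robot.capture("scene"); e=robot.capture("wrist")["color"][...,::-1]
cv2.imwrite("pics/s6.png",np.hstack([cv2.resize(c["color"][160:320,220:390,::-1],None,fx=2.2,fy=2.2),cv2.resize(e,None,fx=.6,fy=.6)[:0 or 240,:].repeat(1,0) if 0 else cv2.resize(e,(420,352))]))
W=pts(c); x,y,z=W[...,0],W[...,1],W[...,2]
m=big((abs(z-97)<5)&(x>600)&(x<680)&(y>85)&(y<180)); p=W[m]; print("lid",np.median(p,0),p.min(0),p.max(0))
P=W[redm(c)]; print(np.median(P,0),cv2.fitLine(P.astype(np.float32),2,0,.01,.01).ravel())
E
```

```text
[ 0.01 -0.04  0.03] [ 0.65  0.31 -0.69  1.73  0.22  1.18 -0.15]
855 [ -0.34   0.93  -0.14 548.14  16.31 112.51] 110.266335
lid [639.3 134.1  98.4] [606.3  98.2  92.1] [673.9 167.1 102. ]
[547.8  28.3 113.2] [ -0.3   0.9  -0.2 547.3  26.4 112.4]
```

View pics/s6.png

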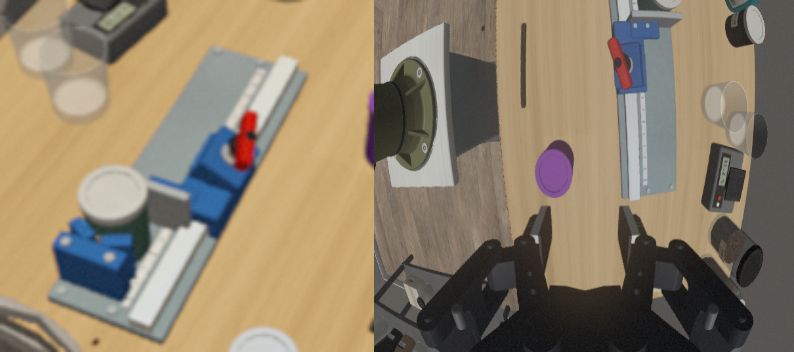

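The knob reads about 1.25 rad (bar yaw −69.7°, expected −69.3°). The plate is against the tin and the tin stands upright in the V. The arm is clear.

```bash
python3 -c "
from bench import robot
print(robot.finish_job())"
```

```text
the job is handed in; nothing more can be done
None
```

I handed the job in with the green tin upright and home in the V, the stop plate against it, and the clamp knob turned to its end stop. The arm was clear of everything, about 13 s of the 43 s limit was used, and the result of the judging was not shown.

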